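# Hold a border block level over the scanner

## Robot

A 6-joint arm with a two-finger parallel gripper is mounted at the origin on the work surface. World frame = base frame: x ahead of the robot, y to its left, z up, the work surface at z = 0. Lengths are in m, angles in rad, forces in N, time in s.
With the tool pointing down it reaches from about 0.3 to 0.775 m from the base axis. Payload 14.6 kg.
Tool frame: the origin (TCP) lies at the very end of the fingers, on their centre line; the grasp point (between the pads) lies 19 mm behind it; y points along the fingers, x is the direction in which the jaws open and shut, and the axes are right-handed (so a half turn about y gives the same grasp; the last joint's range is limited). The gripper opens to 94 mm and grips with 3 to 60 N. Pads are 16 mm wide; open, the fingers measure 119 mm over their backs; the gripper's body (75 mm by 177 mm) begins 78 mm behind the grasp point.
Start: joints at [1.087, 0.3, 1.521, -0, 1.321, -0.067], TCP at [0.223, 0.503, 0.205] pointing down, gripper open.
Joint ranges: [-3.03, 3.03], [-0.79, 2.21], [0.23, 2.52], [-1.04, 4.18], [0, 3.07], [-2.55, 2.55]. Speed limits (rad/s): [2.22, 2.22, 2.57, 3.14, 3.14, 3.14].

## Interface

Orientations are given as [roll, pitch, yaw] about the fixed x, y, z axes, in that order (R = Rz(yaw) Ry(pitch) Rx(roll)).
In Python, from station import * gives the robot as it stands.
- The arm moves only by the tool send_rows, never from a script. Its argument "series" is text: rows parted by semicolons, each of 7 numbers parted by spaces: the turn, a rotation vector about the tool's x, y, z in units of 5 degrees (1.0 is 5 degrees), then the shift along the tool's x, y, z in cm, then the opening, from -1 (shut) to 1 (fully open). A call has exactly 10 rows; each row is the pose to reach, as a shift and turn from the pose commanded when the call began, along the tool's axes at that moment; what a row does not reach only later rows make up. A row lasts 1/12 s, in which the tool goes at most 41.7 mm and 7.16 degrees, less where a joint would pass 70% of its speed; a pose out of reach is approached as far as the arm can. A call with a gripper value outside its range is refused whole. The fingers move at their own pace and stop on an object; "newtons" is the grip in N (left out, the last holds). Time passes only in rows, so rows that repeat a pose let the fingers close, or fill a call up. It gives the time, the measured TCP pose, the force and the opening at its end, in the units of the state.
- get_obs(): the state, without advancing time (a new reading comes with each control period).
- camera(name): name is "scene" or "top" or "wrist"; returns the picture (400x640x3 uint8, red, green, blue); there is no depth.
- camera_info(name): a dict with "K" (3x3 intrinsics, pixels), "R" (3x3) and "t" (3): a world point X has camera coordinates R X + t; the wrist camera has in their place "mount" (4x4, takes a point from camera to tool coordinates, whose origin is the TCP and whose axes are the tool frame's). Camera axes: x right, y down, z forward; pixel columns grow to the right and rows downward; lengths in m; the calibration is good to about 2 mm. A picture is of the moment at which its call begins: read the wrist's pose just before it. camera_info takes no time and is no camera call.
- hand_in(): hands the job in, once; it reports no verdict.
The state is a dict: "time_s": time; "qpos": joint angles; "joint_vel": joint speeds; "tau": joint torques, N m; "ee_pos": TCP position; "eef_rot": TCP orientation; "force": force on the tool from outside, world axes, zero at the start; "moment": the same for the moment, N m; "grip_width": finger opening in m.
Only numpy, scipy, OpenCV 4.12 (cv2) and the standard library are available. Lean on these libraries where they do the work, as an engineer would, in place of code of your own. Each camera call takes 0.05 s, during which the arm holds its last target. There are 200 camera calls.

## Task

Record this printing block for the pattern archive: lift the loose cover off the scanning box and set it down, without dropping it, right way up in the middle of the cork mat. Then lift the T-shaped block by the rib at its balance point, near the brass head, and finish while still holding it still and level, carved face down, about 10 cm above the glass, the middle of its face over the middle of the glass and its length along the window's long side (either end first). Do not let the block touch the scanning box, drop nothing, and leave the other things on the table where they are.

Things in the scene. Friction and masses are not known exactly. Their poses are not given: they have to be found in the camera images.
- cover_grip (a point): Loose black cover on the scanning box, over its glass: 166 x 106 mm plate with a skirt, 46 mm tall in all. A metal grip bar 80 mm long, 16 wide, 30 tall stands on it along its long side. This point is the bar's middle, 31 mm above the skirt's lower edge, 15 below the bar's top; x along the bar, z up. The skirt fits over a frame 8 mm high with 3 mm play: lift it straight up.
- scan_glass (a point): Middle of the glass window on top of the fixed grey scanning box (200 x 140 mm, 60 mm tall), hidden by the cover at first. Window 134 x 74 mm in a dark frame of 150 x 90 mm standing 5 mm above the glass; the glass is 63 mm above the table and looks straight up. x along the long side of window and box, z up.
- mat: Fixed cork mat lying on the table, 200 x 140 mm, 4 mm thick. Origin: centre of its underside, at table height; x along its long side.
- block_balance (a point): Balance point of the T-shaped printing block (170 long, 62 tall, 0.5-0.8 kg, lying face down). Base 28 thick: wooden tail 105 x 44 at -x, heavy brass head 65 x 92 at +x. A wooden rib 16 wide, 34 tall runs along the whole top: the grip. This point is inside the rib, half-way up it (45 above the underside), 35 mm from mid-length towards the head. x along the rib to the head, z up. All in mm.
- block_face (a point): Middle of the T-shaped block's carved underside: at mid-length, 35 mm from the balance point towards the wooden tail, 45 mm below it. Same axes.
- stamp_round: Bystander, to be left alone: small round wooden stamp, 40 mm wide, 48 mm tall.
- stamp_square: Bystander, to be left alone: small square wooden stamp, 34 mm wide, 44 mm tall.
- jar: Bystander, to be left alone: lidded amber glass jar, 60 mm wide, 80 mm tall.
- bowl: Bystander, to be left alone: steel bowl, 100 mm wide, 45 mm tall.
- mallet: Bystander, to be left alone: wooden mallet lying down.
- brush: Bystander, to be left alone: brush lying down.
- block_leaf: Bystander, to be left alone: short wooden printing block, 90 x 46 mm, 60 mm tall with its rib; rectangular and all wood (not the T-shaped one).
There are look-alikes about, which are no part of the job. What is meant by the part that bears cover_grip is not green, and is the larger of those in its own colour.

How it is judged:
On the way, in this order (a step that is already met when the one before it is completed fails the run):
1. the cover lies right way up on the cork mat, let go (horizontal distance between cover_grip and mat below 0.05 m and angle between cover_grip's own z axis and vertical below 0.06 rad and height (world z) of cover_grip between 0.03 and 0.039 m and contact force between cover and the fingers below 0.1 N and linear speed of cover below 0.03 m/s), for 0.2 s.
2. the block is lifted by its balance point (grasped within 18 mm of it along the rib) and level (x of the grasp point in the frame of block_balance between -0.018 and 0.018 m and contact force between block and the fingers above 2 N and angle between block_balance's own z axis and vertical below 0.09 rad and height (world z) of block_face above 0.04 m), for 0.2 s.
At the end, for the whole second after the job is handed in: Cover flat and released on the mat, middles within 50 mm. Block held at rest in the fingers within 18 mm of its balance point along the rib, level within 0.09 rad, underside 65-135 mm above the glass, face middle within 25 mm of the glass middle, length within 0.2 rad of the window's (all of step 1 and x of the grasp point in the frame of block_balance between -0.018 and 0.018 m and contact force between block and the fingers above 2 N and angle between block_balance's own z axis and vertical below 0.09 rad and horizontal distance between block_face and scan_glass below 0.025 m and z of block_face in the frame of scan_glass between 0.065 and 0.135 m and angle between the x axis of block_face and the x axis of scan_glass, either way round below 0.2 rad and linear speed of block below 0.03 m/s and angular speed of block below 0.2 rad/s); the arm keeps its last pose, push and grip.
It fails at once if the block touches the scanning box (contact force between block and scanner above 1 N).
It fails at once if the cover or the block is dropped (falls free of the fingers faster than 0.7 m/s) ((contact force between cover and the fingers below 0.01 N and linear speed of cover above 0.7 m/s) or (contact force between block and the fingers below 0.01 N and linear speed of block above 0.7 m/s)).
It fails at once if a bystander is moved by more than 30 mm (distance of any of stamp_round, stamp_square, jar, bowl, mallet, brush, block_leaf from where it was at the start of the episode above 0.03 m).
It also fails if it takes over 69 s, if anything falls off the work surface, if the arm or the gripper's body presses on something with over 40 N, if the wrist force passes 120 N, or if a joint passes its speed limit or range.

## Working session

There is one attempt and no reset: what is moved stays moved. The work goes in short steps, Python scripts to look and compute and a tool call to move; the robot and the scene stay as the last step left them, time stands still between calls to the robot, and variables do not carry over. Pictures are saved under pics/ and viewed, on a budget of 10 in all, crops included, one or two more only if the job needs it, and the job is handed in when it is done.

Besides the shell and the picture viewer there is one more tool, called after ">>>" as a command line: name --argument value ..., lists and objects as JSON in quotes. send_rows: Moves the arm, as the interface text tells. Its arguments: {"type":"object","properties":{"series":{"type":"string"},"newtons":{"type":"number"}},"required":["series"]}

```bash
ls; mkdir -p pics
python3 - <<'E'
from station import *
import cv2,json
o=get_obs();print(o)
for n in("top","scene"):
    cv2.imwrite(f"pics/{n}0.png",camera(n)[:,:,::-1])
for n in("top","scene","wrist"):
    print(n,camera_info(n))
E
```

```text
pics
{'time_s': 0.0, 'qpos': array([ 1.08743000e+00,  3.00464632e-01,  1.52159325e+00,  3.17896224e-05,
        1.32070274e+00, -6.65878530e-02]), 'joint_vel': array([-0.00105742,  0.00065294,  0.00165211, -0.00034767, -0.00208527,
       -0.0007089 ]), 'tau': array([ 6.63431565e-04, -5.31815815e+01, -3.52724719e+01,  7.09097763e-02,
        2.45465885e-02, -1.37201005e-04]), 'ee_pos': array([0.22251317, 0.50268554, 0.20488473]), 'eef_rot': array([-1.57068789e+00,  1.16333850e-03,  1.15401003e+00]), 'force': array([-0.48186152,  0.36245881,  0.36995544]), 'moment': array([ 0.00535534, -0.0154573 , -0.01653752]), 'grip_width': 0.09405502581131132}
top {'K': array([[387.37294094,   0.        , 319.01971227],
       [  0.        , 387.37294094, 198.75241023],
       [  0.        ,   0.        ,   1.        ]]), 'R': array([[-0.02740951, -0.9996133 ,  0.00468659],
       [-0.9960497 ,  0.02691506, -0.08462022],
       [ 0.08446136, -0.00698747, -0.99640226]]), 't': array([0.01953477, 0.56113396, 0.92614469])}
scene {'K': array([[481.04729543,   0.        , 322.09022765],
       [  0.        , 481.04729543, 195.89963509],
       [  0.        ,   0.        ,   1.        ]]), 'R': array([[ 0.09633962,  0.99527379,  0.01219644],
       [ 0.79543807, -0.0696187 , -0.60202285],
       [-0.59832846,  0.06770017, -0.79838571]]), 't': array([-0.04002441, -0.37799195,  1.49442953])}
wrist {'K': array([[354.57747915,   0.        , 325.83391259],
       [  0.        , 354.57747915, 201.47135388],
       [  0.        ,   0.        ,   1.        ]]), 'mount': array([[ 9.99999277e-01,  1.03644690e-03, -6.09614964e-04,
         1.35573327e-03],
       [ 8.65815781e-04, -2.68845897e-01,  9.63182814e-01,
        -1.78604761e-01],
       [ 8.34395365e-04, -9.63182646e-01, -2.68846600e-01,
         7.84680360e-02],
       [ 0.00000000e+00,  0.00000000e+00,  0.00000000e+00,
         1.00000000e+00]])}
```

View pics/top0.png

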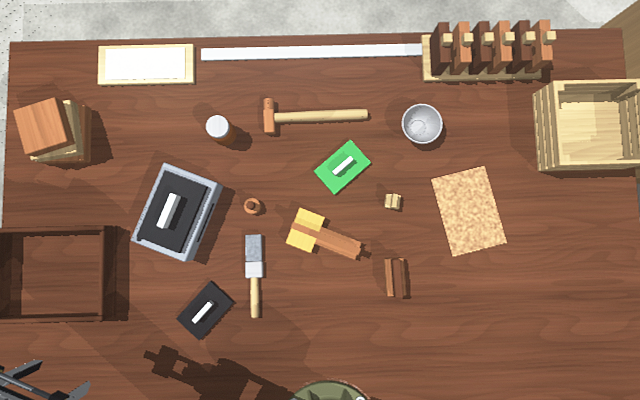

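View pics/scene0.png

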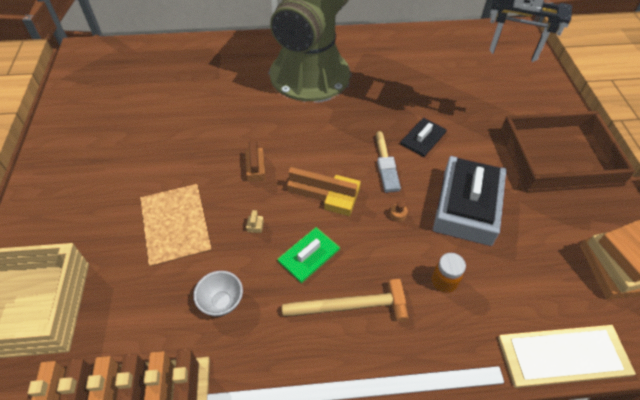

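Top view: the black cover on the grey box is at (171,210), a smaller black cover lies on the table at (205,310), and a green cover is at (343,166). The one meant is (171,210): it isn't green, it's the larger black one, and it sits on the scanning box. The mat is at (468,211). The T-block has its brass head at (306,230) and its rib runs to (366,250).

```bash
cat > h.py <<'E'
from station import *
import numpy as np, cv2
from scipy.spatial.transform import Rotation as Ro
def cam(name):
    o=get_obs(); im=camera(name); c=camera_info(name)
    if name=="wrist":
        T=np.eye(4);T[:3,:3]=Ro.from_euler('xyz',o['eef_rot']).as_matrix();T[:3,3]=o['ee_pos']
        M=T@c['mount'];R=M[:3,:3];C=M[:3,3]
    else: R=c['R'].T;C=-R@c['t']
    return im,(c['K'],R,C)
def ray(px,cal,z):
    K,R,C=cal;px=np.atleast_2d(px).astype(float)
    d=np.c_[px,np.ones(len(px))]@np.linalg.inv(K).T@R.T
    return C+d*((z-C[2])/d[:,2])[:,None]
def blob(mask,roi,cal,z):
    x0,y0,x1,y1=roi;m=np.zeros_like(mask,np.uint8);m[y0:y1,x0:x1]=mask[y0:y1,x0:x1]
    m=(m>0).astype(np.uint8)*255
    cs,_=cv2.findContours(m,cv2.RETR_EXTERNAL,cv2.CHAIN_APPROX_NONE)
    c=max(cs,key=cv2.contourArea)
    w=ray(c[:,0,:],cal,z)[:,:2]
    (cx,cy),(a,b),_=r=cv2.minAreaRect((w*1000).astype(np.float32))
    p=cv2.boxPoints(r);e=max([p[1]-p[0],p[2]-p[1]],key=np.linalg.norm)
    mo=cv2.moments(c)
    return dict(c=np.round([cx,cy],1),size=np.round(sorted([a,b]),1),yaw=round(float(np.arctan2(e[1],e[0])),3),px=[round(mo['m10']/mo['m00']),round(mo['m01']/mo['m00'])],n=len(c))
E
python3 - <<'E'
from h import *
im,cal=cam("top");hsv=cv2.cvtColor(im,cv2.COLOR_RGB2HSV).astype(int);H,S,V=[hsv[:,:,i] for i in range(3)]
for q in[(171,210),(468,211),(300,225),(345,241),(150,235),(178,180),(320,237)]:print(q,hsv[q[1],q[0]])
print('bar',blob((S<40)&(V>170),(150,180,190,235),cal,.106))
print('cover',blob(V<75,(130,160,225,262),cal,.076))
print('box',blob((S<90),(125,155,230,270),cal,.06))
print('mat',blob((S<140)&(V>120)|((H>12)&(V>150)),(420,155,520,265),cal,.004))
print('brass',blob((H>19)&(H<30)&(S>100)&(V>130),(280,200,330,260),cal,.028))
big=cv2.resize(np.hstack([im[150:350,120:260],im[190:390-0,270:410][:200]]),None,fx=2.8,fy=2.8,interpolation=cv2.INTER_CUBIC)
cv2.imwrite('pics/crop.png',big[:,:,::-1]);print(big.shape)
E
```

```text
(171, 210) [102  10 133]
(468, 211) [ 16  99 234]
(300, 225) [ 12 133 215]
(345, 241) [ 12 134 201]
(150, 235) [114  18  71]
(178, 180) [120  10  75]
(320, 237) [ 12 130 198]
bar {'c': array([538.6, 346.2]), 'size': array([16.4, 79.5]), 'yaw': -0.393, 'px': [166, 210], 'n': 76}
cover {'c': array([533.6, 345.2]), 'size': array([108.3, 170.1]), 'yaw': -0.396, 'px': [172, 212], 'n': 219}
box {'c': array([535.3, 338.7]), 'size': array([156.4, 201. ]), 'yaw': -0.398, 'px': [177, 213], 'n': 274}
mat {'c': array([ 527.7, -373.2]), 'size': array([251.1, 278.8]), 'yaw': -0.049, 'px': [470, 210], 'n': 416}
brass {'c': array([461.9,  51.5]), 'size': array([37.1, 64.3]), 'yaw': 1.166, 'px': [301, 240], 'n': 74}
(560, 784, 3)
```

View pics/crop.png

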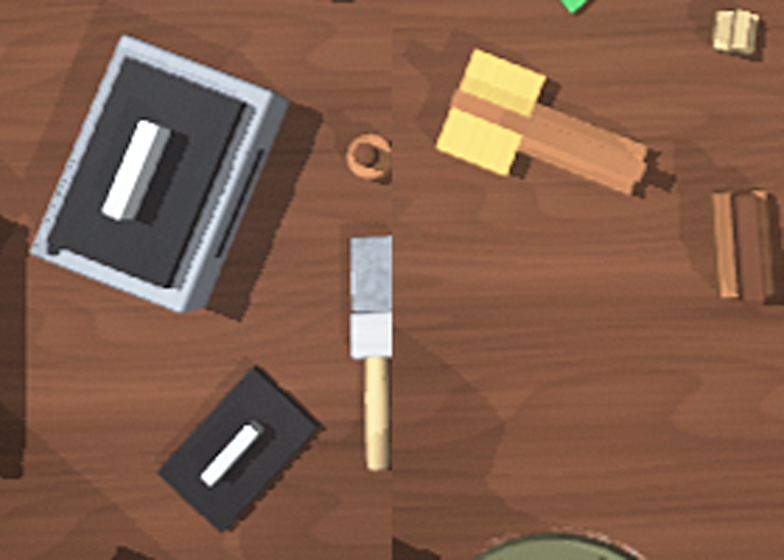

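The crop confirms it: the large black cover with a light bar is on the grey box, and the small black cover on the table is a look-alike. The bar measures 79.5 x 16.4 mm at z = 0.106, which matches the sizes given. The mat mask failed, so I'll redo it and measure the block's rib at the same time.

```bash
cat >> h.py <<'E'
def go(p,yaw=None):
    "shift (cm) and turn (5deg units, about tool y) from the measured pose to TCP p, tool-down yaw"
    o=get_obs();R=Ro.from_euler('xyz',o['eef_rot']).as_matrix()
    s=R.T@(np.array(p)-o['ee_pos'])*100
    w=np.zeros(3)
    if yaw is not None: w=Ro.from_matrix(R.T@Ro.from_euler('xyz',[-np.pi/2,0,yaw]).as_matrix()).as_rotvec(degrees=True)/5
    print('turn',np.round(w,2),'shift',np.round(s,2))
E
python3 - <<'E'
from h import *
im,cal=cam("top");hsv=cv2.cvtColor(im,cv2.COLOR_RGB2HSV).astype(int);H,S,V=[hsv[:,:,i] for i in range(3)]
print('mat',blob((V>185)&(S<150),(425,160,515,262),cal,.004))
r=(285,205,372,262)
br=cv2.morphologyEx(((H>19)&(H<32)&(V>140)).astype(np.uint8),cv2.MORPH_CLOSE,np.ones((9,9)))
print('head',blob(br,r,cal,.028))
rib=(H<17)&(V>170)
print('rib+tail',blob(rib,r,cal,.062))
print('stamps/leaf',hsv[241,345],hsv[250,362])
go([.5386,.3462,.205],1.177)
E
```

```text
mat {'c': array([ 523.7, -368.4]), 'size': array([141.6, 200.9]), 'yaw': 0.22, 'px': [468, 211], 'n': 259}
head {'c': array([486.9,  40.7]), 'size': array([64.3, 91.5]), 'yaw': -0.405, 'px': [305, 230], 'n': 120}
rib+tail {'c': array([466.8,  -7.3]), 'size': array([ 42.2, 170.2]), 'yaw': 1.165, 'px': [332, 240], 'n': 163}
stamps/leaf [ 12 134 202] [ 10 132  83]
turn [-0.   -0.26 -0.01] shift [-1.520e+00  1.000e-02 -3.523e+01]
```

>>> send_rows --series "0 -0.3 0 -0.1 0 -2 1;0 -0.3 0 -0.3 0 -5 1;0 -0.3 0 -0.6 0 -9 1;0 -0.3 0 -0.8 0 -13 1;0 -0.3 0 -1 0 -17 1;0 -0.3 0 -1.2 0 -21 1;0 -0.3 0 -1.3 0 -25 1;0 -0.3 0 -1.4 0 -29 1;0 -0.3 0 -1.5 0 -31 1;0 -0.3 0 -1.5 0 -32 1"

```text
time_s: 1.03
ee_pos: [0.5113, 0.3578, 0.2048]
eef_rot: [-1.57, 0.001, 1.177]
force: [0.3, 0.8, -0.4]
grip_width: 0.094
```

Run:
```python
from h import *
im,cal=cam("wrist");cv2.imwrite("pics/w1.png",im[:,:,::-1])
hsv=cv2.cvtColor(im,cv2.COLOR_RGB2HSV).astype(int);H,S,V=[hsv[:,:,i] for i in range(3)]
K,R,C=cal;q=K@(R.T@(np.array([.5386,.3462,.106])-C));q=q[:2]/q[2];print(q)
x,y=q.astype(int)
print(hsv[y,x])
print('bar',blob((S<40)&(V>160),(max(0,x-60),max(0,y-120),x+60,y+120),cal,.106))
go([.5386,.3462,.14],1.177)
```

```text
[324.19324608 236.84153664]
[  0   0 247]
bar {'c': array([536. , 350.3]), 'size': array([15.9, 84.1]), 'yaw': -0.398, 'px': [327, 231], 'n': 219}
turn [-0.    0.01 -0.01] shift [-0.04  6.48 -2.97]
```

View pics/w1.png

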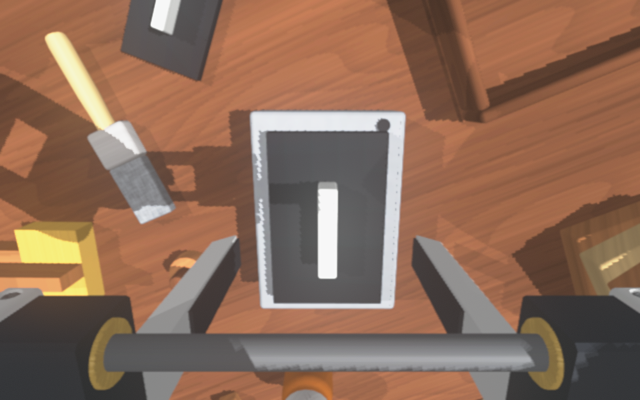

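The wrist view shows the bar at (327,231), within 3 mm of the top-view result. It includes a sliver of the end face. I'll aim for the mean, (0.538, 0.348), and descend.

>>> send_rows --series "0 0 0 0.1 0 -1 1;0 0 0 0.1 0 -2 1;0 0 0 0.1 1 -2.9 1;0 0 0 0.1 3 -2.9 1;0 0 0 0.1 5 -2.9 1;0 0 0 0.1 7 -2.9 1;0 0 0 0.1 9 -2.9 1;0 0 0 0.1 10.5 -2.9 1;0 0 0 0.1 11.5 -2.9 1;0 0 0 0.1 12 -2.9 1" --newtons 40

```text
time_s: 1.92
ee_pos: [0.5357, 0.3495, 0.0836]
eef_rot: [-1.569, 0.002, 1.181]
force: [-0.2, -0.5, 1.5]
grip_width: 0.0939
```

>>> send_rows --series "0 0 0 0 0.2 0 1;0 0 0 0 0.4 0 1;0 0 0 0 0.4 0 -1;0 0 0 0 0.4 0 -1;0 0 0 0 0.4 0 -1;0 0 0 0 0.4 0 -1;0 0 0 0 0.4 0 -1;0 0 0 0 0.4 0 -1;0 0 0 0 0.4 0 -1;0 0 0 0 0.4 0 -1"

```text
time_s: 2.75
ee_pos: [0.5364, 0.3495, 0.0815]
eef_rot: [-1.571, -0.0, 1.18]
force: [-0.3, 0.5, 0.2]
grip_width: 0.0441
```

>>> send_rows --series "0 0 0 0 0 0 -1;0 0 0 0 0 0 -1;0 0 0 0 0 0 -1;0 0 0 0 0 0 -1;0 0 0 0 0 0 -1;0 0 0 0 0 0 -1;0 0 0 0 0 0 -1;0 0 0 0 0 0 -1;0 0 0 0 0 0 -1;0 0 0 0 0 0 -1"

```text
time_s: 3.58
ee_pos: [0.5364, 0.3495, 0.0814]
eef_rot: [-1.571, 0.0, 1.18]
force: [-1.0, -0.5, -0.2]
grip_width: 0.0161
```

```bash
python3 -c "
from h import *
o=get_obs();print(o)"
```

```text
{'time_s': 3.5833, 'qpos': array([ 5.20307447e-01,  6.15332883e-01,  1.36455303e+00, -4.05985142e-05,
        1.16183026e+00, -6.59855659e-01]), 'joint_vel': array([ 1.23585249e-03, -9.11551771e-04,  5.83250876e-05,  6.15001994e-04,
        3.71279621e-04, -5.23582944e-04]), 'tau': array([ 3.24770138e-01, -6.77170444e+01, -3.30947900e+01,  1.65217384e-01,
       -1.31315840e-01, -1.64796197e-02]), 'ee_pos': array([0.53636324, 0.34949061, 0.08142978]), 'eef_rot': array([-1.57075004e+00,  1.20422806e-04,  1.18017926e+00]), 'force': array([-0.97640145, -0.51709857, -0.2377953 ]), 'moment': array([-0.14327578,  0.07057957, -0.0099906 ]), 'grip_width': 0.016060851298886063}
```

Gripped at 16.1 mm, the bar's width. Lifting straight up.

>>> send_rows --series "0 0 0 0 -0.3 0 -1;0 0 0 0 -0.8 0 -1;0 0 0 0 -1.4 0 -1;0 0 0 0 -2.2 0 -1;0 0 0 0 -3.2 0 -1;0 0 0 0 -4.4 0 -1;0 0 0 0 -5.8 0 -1;0 0 0 0 -7.2 0 -1;0 0 0 0 -8.4 0 -1;0 0 0 0 -9 0 -1"

```text
time_s: 4.42
ee_pos: [0.5369, 0.3498, 0.1741]
eef_rot: [-1.573, -0.002, 1.18]
force: [-0.1, 0.1, -1.4]
grip_width: 0.0158
```

Run:
```python
from h import *
o=get_obs();print(o['force'],o['moment'],o['grip_width'],o['ee_pos'],o['qpos'])
im,cal=cam("top");cv2.imwrite("pics/top2.png",im[130:290,100:340,::-1].repeat(3,0).repeat(3,1))
for y in(1.791,1.791-np.pi): go([.5237,-.3684,.17],y)
```

```text
[-0.05375587  0.12925952 -1.39147546] [ 0.00820792 -0.01305394  0.00687655] 0.015775192879713462 [0.53685619 0.34983188 0.17414813] [ 5.20371497e-01  5.26163910e-01  1.27791234e+00 -8.29448861e-08
  1.33468344e+00 -6.59870716e-01]
turn [ 0.03 -7.    0.02] shift [-66.93   0.32 -26.12]
turn [-0.03 29.    0.04] shift [-66.93   0.32 -26.12]
```

View pics/top2.png

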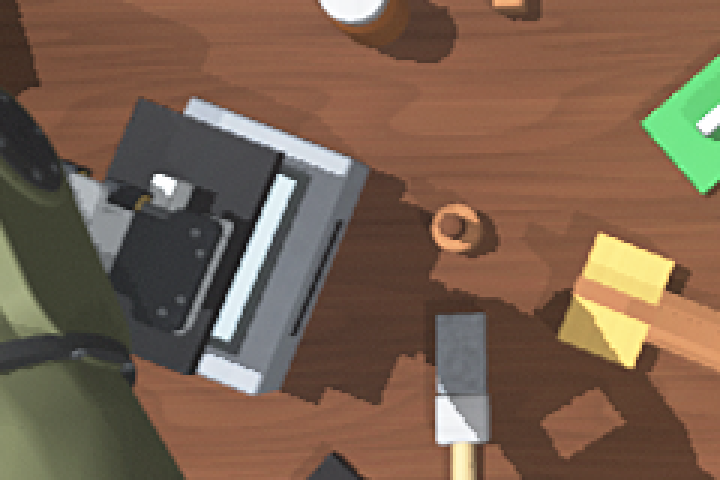

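The cover is off and held level, and the white glass is visible at crop (255,260). Now carrying it to the mat.

>>> send_rows --series "0 0 0 -0.5 0 -0.2 -1;0 0 0 -1.4 0 -0.5 -1;0 0 0 -3.3 0 -1.3 -1;0 0 0 -6.1 0 -2.4 -1;0 0 0 -9.3 0 -3.6 -1;0 0 0 -12.6 0 -4.9 -1;0 0 0 -15.8 0 -6.2 -1;0 0 0 -19.1 0 -7.5 -1;0 0 0 -22.4 0 -8.7 -1;0 0 0 -25.6 0 -10 -1"

```text
time_s: 5.3
ee_pos: [0.5302, 0.0723, 0.1707]
eef_rot: [-1.57, 0.001, 1.18]
force: [0.9, 0.1, -1.9]
grip_width: 0.0158
```

>>> send_rows --series "0 -0.5 0 -3.3 0 -1.3 -1;0 -1 0 -6.6 0 -2.6 -1;0 -1.8 0 -9.8 0 -3.8 -1;0 -2.6 0 -13.1 0 -5.1 -1;0 -3.4 0 -16.4 0 -6.4 -1;0 -4.2 0 -19.7 0 -7.7 -1;0 -5 0 -23 0 -9 -1;0 -5.6 0 -26 0 -10.1 -1;0 -6 0 -28.5 0 -11.1 -1;0 -6 0 -30.5 0 -11.9 -1"

```text
time_s: 6.13
ee_pos: [0.5238, -0.2551, 0.1705]
eef_rot: [-1.569, -0.001, 1.705]
force: [-0.2, 0.6, -1.5]
grip_width: 0.0157
```

Run:
```python
from h import *
o=get_obs();print(o['force'],o['grip_width'],o['qpos'])
go([.5237,-.3684,.10],1.704)
```

```text
[-0.15700024  0.61670382 -1.46350918] 0.015670855769236224 [-5.15924751e-01  4.02303233e-01  1.46629617e+00 -2.62021624e-04
  1.27446590e+00 -2.22038109e+00]
turn [-0.02  0.01  0.01] shift [-11.23   7.04   1.51]
```

>>> send_rows --series "0 0 0 -2.5 0 0.3 -1;0 0 0 -5 0 0.6 -1;0 0 0 -7.5 0 1 -1;0 0 0 -9.5 0 1.3 -1;0 0 0 -10.5 0 1.5 -1;0 0 0 -11 1 1.5 -1;0 0 0 -11 2.5 1.5 -1;0 0 0 -11 4 1.5 -1;0 0 0 -11 5.5 1.5 -1;0 0 0 -11 6 1.5 -1"

```text
time_s: 6.97
ee_pos: [0.524, -0.362, 0.1081]
eef_rot: [-1.568, -0.003, 1.704]
force: [-0.7, -0.0, -1.7]
grip_width: 0.0161
```

Run:
```python
from h import *
o=get_obs();print(o['force'],o['grip_width'],o['qpos'])
go([.5237,-.3684,.028],1.704)
im,cal=cam("scene");cv2.imwrite("pics/s2.png",im[140:320,80:320,::-1].repeat(3,0).repeat(3,1))
```

```text
[-0.66179344 -0.01397696 -1.72023984] 0.016061603232435735 [-6.62163342e-01  5.81709539e-01  1.35149984e+00  1.20114844e-04
  1.21276590e+00 -2.36662094e+00]
turn [-0.03  0.    0.04] shift [-0.65  8.01  0.09]
```

View pics/s2.png

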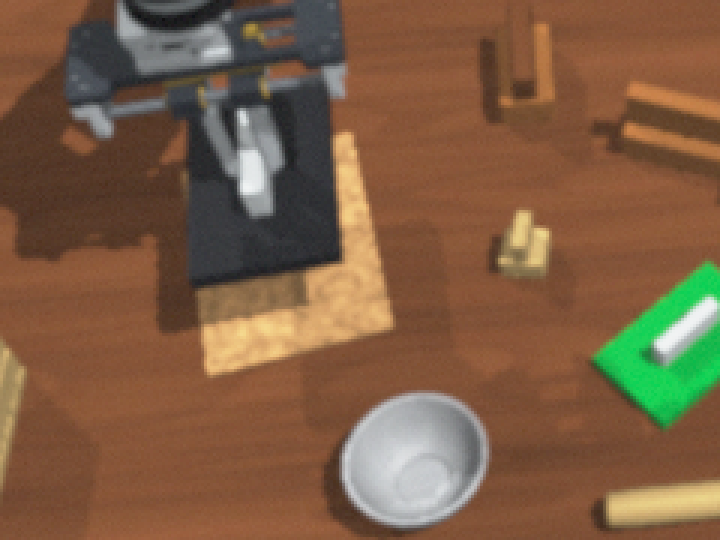

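The cover is level over the mat (crop (265,190)). I'll lower it in two steps; contact is expected at TCP z ≈ 0.0255.

>>> send_rows --series "0 0 0 -0.4 0.8 0 -1;0 0 0 -0.6 1.8 0 -1;0 0 0 -0.6 3 0 -1;0 0 0 -0.6 4.2 0 -1;0 0 0 -0.6 5.4 0 -1;0 0 0 -0.6 6.2 0 -1;0 0 0 -0.6 6.8 0 -1;0 0 0 -0.6 7.2 0 -1;0 0 0 -0.6 7.4 0 -1;0 0 0 -0.6 7.5 0 -1"

```text
time_s: 7.85
ee_pos: [0.5259, -0.3696, 0.0364]
eef_rot: [-1.571, 0.0, 1.704]
force: [-0.2, 1.2, -0.9]
grip_width: 0.0158
```

Run:
```python
from h import *
o=get_obs();print(o['force'],o['grip_width'])
go([.5237,-.3684,.0255],1.704)
```

```text
[-0.18242253  1.19411447 -0.90724728] 0.015800034966318172
turn [ 0. -0. -0.] shift [0.15 1.09 0.2 ]
```

>>> send_rows --series "0 0 0 0 0.2 0 -1;0 0 0 0 0.4 0 -1;0 0 0 0 0.6 0 -1;0 0 0 0 0.7 0 -1;0 0 0 0 0.8 0 -1;0 0 0 0 0.9 0 -1;0 0 0 0 1 0 -1;0 0 0 0 1.1 0 -1;0 0 0 0 1.15 0 -1;0 0 0 0 1.15 0 -1"

```text
time_s: 8.68
ee_pos: [0.5259, -0.3696, 0.0254]
eef_rot: [-1.571, 0.0, 1.704]
force: [-2.1, 1.6, 4.0]
grip_width: 0.016
```

Upward force is 4 N at z = 0.0254, so the cover is resting on the mat. Releasing.

>>> send_rows --series "0 0 0 0 0 0 -0.8;0 0 0 0 0 0 -0.6;0 0 0 0 0 0 -0.4;0 0 0 0 0 0 -0.2;0 0 0 0 0 0 0;0 0 0 0 0 0 0;0 0 0 0 0 0 0;0 0 0 0 0 0 0;0 0 0 0 0 0 0;0 0 0 0 0 0 0"

```text
time_s: 9.52
ee_pos: [0.5258, -0.3696, 0.025]
eef_rot: [-1.571, 0.0, 1.704]
force: [0.2, 0.4, 0.6]
grip_width: 0.0473
```

>>> send_rows --series "0 0 0 0 -0.5 0 0;0 0 0 0 -1.5 0 0;0 0 0 0 -3 0 0;0 0 0 0 -5 0 0;0 0 0 0 -7.5 0 0;0 0 0 0 -10 0 0;0 0 0 0 -12 0 0;0 0 0 0 -13.5 0 0;0 0 0 0 -14 0 0;0 0 0 0 -14 0 0"

```text
time_s: 10.35
ee_pos: [0.5262, -0.3699, 0.1669]
eef_rot: [-1.573, 0.002, 1.704]
force: [-0.1, 0.8, -0.3]
grip_width: 0.0472
```

Run:
```python
from h import *
go([.480,.0246,.165],-.405)
im,cal=cam("wrist")
hsv=cv2.cvtColor(im,cv2.COLOR_RGB2HSV).astype(int);H,S,V=[hsv[:,:,i] for i in range(3)]
K,R,C=cal;q=K@(R.T@(np.array([.5237,-.3684,.05])-C));q=q[:2]/q[2];print(q);x,y=q.astype(int)
print('bar',blob((S<60)&(V>150),(max(0,x-60),max(0,y-120),x+60,y+90),cal,.050))
```

```text
turn [4.000e-02 2.417e+01 1.000e-02] shift [39.71  0.11 -0.65]
[326.89755539 193.52488589]
bar {'c': array([ 526.1, -368.3]), 'size': array([16.1, 82.8]), 'yaw': 0.142, 'px': [327, 194], 'n': 213}
```

The cover's bar is 2-3 mm from the mat centre and released. On to the block.

>>> send_rows --series "0 1 0 1 0 0 0;0 2.4 0 4 0 -0.1 0;0 3.8 0 8 0 -0.2 0;0 5.2 0 12 0 -0.2 0;0 6.6 0 16 0 -0.3 0;0 8 0 20 0 -0.3 0;0 9.4 0 24 0 -0.4 0;0 10.8 0 27.5 0 -0.5 0;0 12 0 30 0 -0.6 0;0 13 0 31.5 0 -0.6 0"

```text
time_s: 11.23
ee_pos: [0.489, -0.0539, 0.1639]
eef_rot: [-1.569, 0.001, 0.565]
force: [-0.1, -1.2, 0.7]
grip_width: 0.0466
```

Run:
```python
from h import *
go([.480,.0246,.165],-.405)
```

```text
turn [-1.000e-02  1.112e+01 -2.000e-02] shift [ 3.44 -0.1   7.11]
```

>>> send_rows --series "0 1.3 0 0.8 0 1.6 0;0 2.7 0 1.6 0 3.2 0;0 4.1 0 2.3 0 4.6 0;0 5.5 0 2.8 0 5.8 0;0 6.9 0 3.2 0 6.6 0;0 8.3 0 3.4 0 7 0;0 9.6 0 3.4 0 7 0;0 10.6 0 3.4 0 7 0;0 11.1 0 3.4 0 7 0;0 11.1 0 3.4 0 7 0"

```text
time_s: 12.07
ee_pos: [0.4804, 0.0208, 0.1639]
eef_rot: [-1.571, 0.002, -0.401]
force: [0.3, -1.1, 0.8]
grip_width: 0.0469
```

Run:
```python
from h import *
im,cal=cam("wrist");cv2.imwrite("pics/w3.png",im[:,:,::-1])
hsv=cv2.cvtColor(im,cv2.COLOR_RGB2HSV).astype(int);H,S,V=[hsv[:,:,i] for i in range(3)]
K,R,C=cal
for p in[(.480,.0246,.062),(.4869,.0407,.028)]:
    q=K@(R.T@(np.array(p)-C));q=q[:2]/q[2];x,y=q.astype(int);print(q,hsv[y,x])
br=cv2.morphologyEx(((H>19)&(H<32)&(S>90)&(V>130)).astype(np.uint8),cv2.MORPH_CLOSE,np.ones((45,45)))
print('head',blob(br,(0,0,640,330),cal,.028))
rib=(H<17)&(S>70)&(V>150)
go([.480,.0246,.05],-.405)
```

```text
[323.94519863 198.70308194] [ 13 148 203]
[324.29766442 169.92999256] [ 13 149 218]
head {'c': array([487. ,  43.6]), 'size': array([65.2, 91.5]), 'yaw': -0.402, 'px': [323, 165], 'n': 341}
turn [ 0.01  0.08 -0.02] shift [-0.17 11.4   0.35]
```

View pics/w3.png

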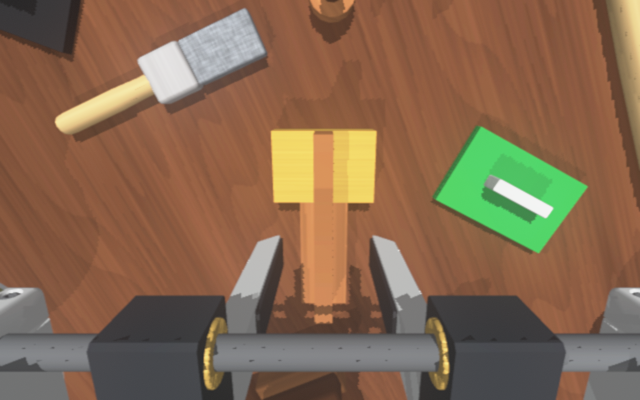

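The wrist view puts the brass head at (323,165), 65.2 x 91.5 mm at z = 0.028. That matches the given size and agrees with the top view within 3 mm. The balance point is at about (0.480, 0.026). Descending.

>>> send_rows --series "0 0.1 0 -0.2 1 0.5 0;0 0.1 0 -0.2 2.5 0.5 0;0 0.1 0 -0.2 4 0.5 0;0 0.1 0 -0.2 5.5 0.5 0;0 0.1 0 -0.2 7 0.5 0;0 0.1 0 -0.2 8.5 0.5 0;0 0.1 0 -0.2 10 0.5 0;0 0.1 0 -0.2 11 0.5 0;0 0.1 0 -0.2 11.6 0.5 0;0 0.1 0 -0.2 12 0.5 0"

```text
time_s: 12.95
ee_pos: [0.4806, 0.0263, 0.044]
eef_rot: [-1.571, 0.001, -0.408]
force: [-0.4, -0.2, -0.2]
grip_width: 0.0467
```

Run:
```python
from h import *
print(get_obs()['force'])
go([.4801,.0261,.033],-.405)
```

```text
[-0.3610801  -0.2249898  -0.23447315]
turn [ 0.   -0.03 -0.01] shift [-0.04  1.1  -0.03]
```

>>> send_rows --series "0 0 0 0 0.3 0 0;0 0 0 0 0.6 0 0;0 0 0 0 0.8 0 0;0 0 0 0 1 0 0;0 0 0 0 1 0 -0.2;0 0 0 0 1 0 -0.4;0 0 0 0 1 0 -1;0 0 0 0 1 0 -1;0 0 0 0 1 0 -1;0 0 0 0 1 0 -1" --newtons 60

```text
time_s: 13.78
ee_pos: [0.4809, 0.0262, 0.0351]
eef_rot: [-1.571, 0.0, -0.408]
force: [-1.8, 1.6, 2.7]
grip_width: 0.0156
```

>>> send_rows --series "0 0 0 0 0 0 -1;0 0 0 0 0 0 -1;0 0 0 0 0 0 -1;0 0 0 0 0 0 -1;0 0 0 0 0 0 -1;0 0 0 0 0 0 -1;0 0 0 0 0 0 -1;0 0 0 0 0 0 -1;0 0 0 0 0 0 -1;0 0 0 0 0 0 -1"

```text
time_s: 14.62
ee_pos: [0.4809, 0.0262, 0.0351]
eef_rot: [-1.571, 0.0, -0.408]
force: [-3.5, 2.6, 5.1]
grip_width: 0.0157
```

Gripped at 15.7 mm, the rib's width. I'll lift slowly and check the balance.

>>> send_rows --series "0 0 0 0 -0.2 0 -1;0 0 0 0 -0.5 0 -1;0 0 0 0 -0.9 0 -1;0 0 0 0 -1.4 0 -1;0 0 0 0 -2 0 -1;0 0 0 0 -2.7 0 -1;0 0 0 0 -3.4 0 -1;0 0 0 0 -4 0 -1;0 0 0 0 -4.3 0 -1;0 0 0 0 -4.4 0 -1"

```text
time_s: 15.45
ee_pos: [0.4813, 0.0261, 0.0797]
eef_rot: [-1.57, -0.001, -0.408]
force: [1.2, -0.8, -6.1]
grip_width: 0.0153
```

>>> send_rows --series "0 0 0 0 -0.3 0 -1;0 0 0 0 -1 0 -1;0 0 0 0 -2 0 -1;0 0 0 0 -3.5 0 -1;0 0 0 0 -5 0 -1;0 0 0 0 -7 0 -1;0 0 0 0 -9 0 -1;0 0 0 0 -10.5 0 -1;0 0 0 0 -11.3 0 -1;0 0 0 0 -11.6 0 -1"

```text
time_s: 16.28
ee_pos: [0.4814, 0.0261, 0.1966]
eef_rot: [-1.57, -0.002, -0.408]
force: [-0.3, 0.6, -6.8]
grip_width: 0.0156
```

Run:
```python
from h import *
o=get_obs();print(o['force'],o['moment'],o['grip_width'],o['qpos'])
im,cal=cam("top")
hsv=cv2.cvtColor(im,cv2.COLOR_RGB2HSV).astype(int);H,S,V=[hsv[:,:,i] for i in range(3)]
cv2.imwrite("pics/top4.png",im[100:300,80:380,::-1].repeat(2,0).repeat(2,1))
# white glass at z=.063 and dark frame
g=(S<60)&(V>190)
print('glass',blob(g,(135,165,215,260),cal,.063))
print('glass open',blob(cv2.morphologyEx(g.astype(np.uint8),cv2.MORPH_OPEN,np.ones((5,5))),(135,165,215,260),cal,.063))
```

```text
[-0.29014542  0.59079468 -6.76988231] [-0.03085232  0.10502792 -0.02815547] 0.015609000781724636 [-2.17965686e-02  1.54810998e-01  1.72032563e+00  1.11049881e-05
  1.26424388e+00  3.86262961e-01]
glass {'c': array([538.3, 345. ]), 'size': array([135.5, 195.8]), 'yaw': -0.398, 'px': [174, 212], 'n': 266}
glass open {'c': array([538.2, 345.2]), 'size': array([135.3, 196. ]), 'yaw': -0.392, 'px': [176, 211], 'n': 455}
```

View pics/top4.png

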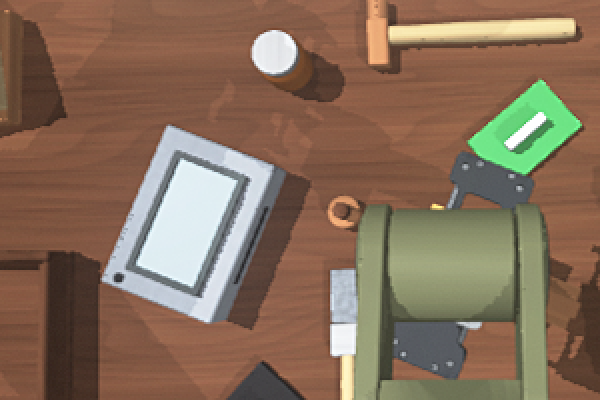

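The glass is clear at crop (193,222), and the block is lifted with a weight of about 0.69 kg. Now isolating the glass and computing the final move.

Run:
```python
from h import *
im,cal=cam("top")
hsv=cv2.cvtColor(im,cv2.COLOR_RGB2HSV).astype(int);H,S,V=[hsv[:,:,i] for i in range(3)]
print(hsv[211,176],hsv[195,160+0],[tuple(hsv[211,x]) for x in range(140,215,6)])
_,l=cv2.connectedComponents(((S<80)&(V>190)).astype(np.uint8),connectivity=4)
b=blob(l==l[211,176],(135,165,222,262),cal,.063);print('glass',b)
f=((S<80)&(V<150)).astype(np.uint8);f=cv2.morphologyEx(f,cv2.MORPH_CLOSE,np.ones((3,3)))
print('frame',blob(f,(140,170,206,252),cal,.068))
h=2.747;go([b['c'][0]/1000+.035*np.cos(h),b['c'][1]/1000+.035*np.sin(h),.196],h-np.pi/2)
```

```text
[ 98  20 243] [103  25 121] [(np.int64(10), np.int64(127), np.int64(135)), (np.int64(109), np.int64(25), np.int64(216)), (np.int64(104), np.int64(24), np.int64(138)), (np.int64(98), np.int64(20), np.int64(248)), (np.int64(98), np.int64(19), np.int64(243)), (np.int64(98), np.int64(19), np.int64(243)), (np.int64(98), np.int64(20), np.int64(243)), (np.int64(98), np.int64(19), np.int64(243)), (np.int64(98), np.int64(18), np.int64(250)), (np.int64(109), np.int64(20), np.int64(103)), (np.int64(106), np.int64(21), np.int64(229)), (np.int64(110), np.int64(24), np.int64(128)), (np.int64(150), np.int64(10), np.int64(102))]
glass {'c': array([539.1, 347. ]), 'size': array([ 73.2, 134.8]), 'yaw': -0.397, 'px': [173, 211], 'n': 160}
frame {'c': array([537.8, 342.8]), 'size': array([ 96. , 150.4]), 'yaw': -0.4, 'px': [174, 211], 'n': 191}
turn [  0.   -18.15   0.  ] shift [-10.89  -0.1   31.71]
```

>>> send_rows --series "0 -0.3 0 -0.2 0 0.5 -1;0 -0.9 0 -0.5 0 1.5 -1;0 -1.8 0 -1 0 3 -1;0 -2.8 0 -1.7 0 5 -1;0 -3.8 0 -2.4 0 7 -1;0 -4.8 0 -3.1 0 9 -1;0 -5.8 0 -3.8 0 11 -1;0 -6.8 0 -4.5 0 13 -1;0 -7.8 0 -5.1 0 15 -1;0 -8.6 0 -5.7 0 16.5 -1"

```text
time_s: 17.22
ee_pos: [0.4937, 0.2019, 0.1937]
eef_rot: [-1.571, 0.002, 0.349]
force: [0.3, 0.1, -5.5]
grip_width: 0.0157
```

Run:
```python
from h import *
print(get_obs()['force'],get_obs()['grip_width']);go([.5068,.3604,.196],1.176)
```

```text
[ 0.3075115   0.11609377 -5.540554  ] 0.015706014704908528
turn [-0.01 -9.48 -0.02] shift [ 6.65 -0.24 14.45]
```

>>> send_rows --series "0 -1.2 0 0.9 0 2 -1;0 -2.5 0 1.8 0 4 -1;0 -3.8 0 2.7 0 6 -1;0 -5.1 0 3.6 0 8 -1;0 -6.4 0 4.5 0 10 -1;0 -7.6 0 5.3 0 11.6 -1;0 -8.6 0 6 0 13 -1;0 -9.2 0 6.4 0 14 -1;0 -9.5 0 6.6 0 14.4 -1;0 -9.5 0 6.6 0 14.4 -1"

```text
time_s: 18.05
ee_pos: [0.5074, 0.3587, 0.1936]
eef_rot: [-1.57, 0.002, 1.174]
force: [-0.2, -0.4, -5.4]
grip_width: 0.0157
```

>>> send_rows --series "0 0 0 0 0 0 -1;0 0 0 0 0 0 -1;0 0 0 0 0 0 -1;0 0 0 0 0 0 -1;0 0 0 0 0 0 -1;0 0 0 0 0 0 -1;0 0 0 0 0 0 -1;0 0 0 0 0 0 -1;0 0 0 0 0 0 -1;0 0 0 0 0 0 -1"

```text
time_s: 18.88
ee_pos: [0.508, 0.358, 0.195]
eef_rot: [-1.571, -0.0, 1.171]
force: [-0.6, 0.1, -5.5]
grip_width: 0.0155
```

Run:
```python
from h import *
o=get_obs();print(o['force'],o['moment'],o['grip_width']);go([.5068,.3604,.196],1.176)
im,cal=cam("wrist");im2,c2=cam("scene")
cv2.imwrite("pics/fin.png",np.vstack([cv2.resize(im,(480,300)),cv2.resize(im2[100:280,380:640],(480,300),interpolation=cv2.INTER_CUBIC)])[:,:,::-1])
hsv=cv2.cvtColor(im,cv2.COLOR_RGB2HSV).astype(int);H,S,V=[hsv[:,:,i] for i in range(3)]
zt=o['ee_pos'][2]-.0351+.028
br=cv2.morphologyEx(((H>19)&(H<32)&(S>90)&(V>130)).astype(np.uint8),cv2.MORPH_CLOSE,np.ones((61,61)))
b=blob(br,(0,0,640,330),cal,zt);print('head',b)
h=o['eef_rot'][2]+np.pi/2;c=b['c']/1000-.0525*np.array([np.cos(h),np.sin(h)]);bp=b['c']/1000-.0175*np.array([np.cos(h),np.sin(h)])
print('face mid',c,'balance',bp,'tcp-balance along rib',(o['ee_pos'][:2]-bp)@[np.cos(h),np.sin(h)])
im,cal=cam("top");hsv=cv2.cvtColor(im,cv2.COLOR_RGB2HSV).astype(int);H,S,V=[hsv[:,:,i] for i in range(3)]
print('cover bar',blob((S<60)&(V>190),(440,180,500,245),cal,.05))
```

```text
[-0.60819147  0.1481589  -5.54995048] [0.00277607 0.02376556 0.03636706] 0.015489536436404288
turn [ 0.   -0.05  0.  ] shift [ 0.18 -0.1   0.2 ]
head {'c': array([492.6, 365.7]), 'size': array([64.2, 91.5]), 'yaw': 1.173, 'px': [326, 207], 'n': 597}
face mid [0.54096751 0.34528349] balance [0.5087225 0.3588945] tcp-balance along rib 0.00034781175288538246
cover bar {'c': array([ 527.9, -369.9]), 'size': array([17. , 79.2]), 'yaw': 0.137, 'px': [476, 208], 'n': 76}
```

View pics/fin.png

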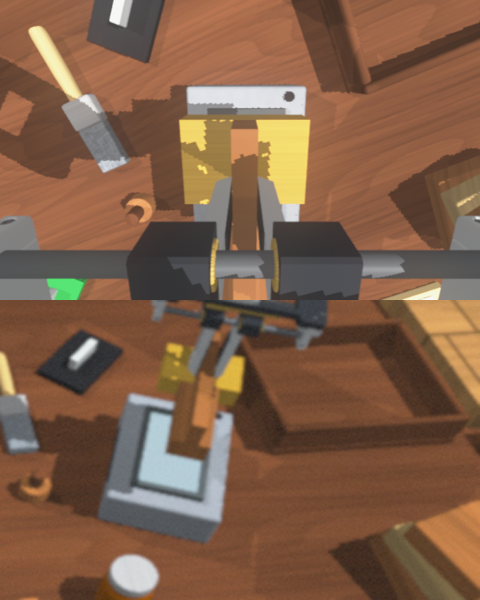

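The face middle is 2.6 mm from the glass middle, the grasp is within 1 mm of the balance point, and the head's size at its expected height fits a level block. Handing in.

```bash
python3 -c "
from station import *
o=get_obs();print(o['time_s'],abs(o['joint_vel']).max(),o['grip_width']);print(hand_in())"
```

```text
19.0333 0.002062609907264631 0.015753373843001933
the job is handed in; nothing more can be done
None
```

The cover is on the cork mat, and the block is held level over the glass by its balance point. I handed the job in at 19.0 s; it reports no verdict.

**Cover:** I lifted the large black cover off the scanning box, lowered it onto the mat until contact (4 N upward) and released it. The last check puts its bar about 2–4 mm from the mat's middle, roughly 0.08 rad off the mat's long side.

**Block:**

| Check | Measured | Limit |
|---|---|---|
| Grasp to balance point, along the rib | under 1 mm | 18 mm |
| Face middle to glass middle | about 2.6 mm | 25 mm |
| Underside above the glass | about 97 mm | 65–135 mm |
| Length to the window's long side | about 0.01 rad | 0.2 rad |

- **Grip and rest:** The fingers hold the 16 mm rib at 15.5–15.8 mm with a 60 N grip, and the arm was at rest.
- **Level:** I judged this from the brass head's size at its expected height (64 x 91.5 mm, given as 65 x 92) and the tool's orientation, not from a direct tilt measurement.

**Disagreements:**
- The first mat mask and the first glass mask failed, and I redid both.
- The dark-frame outline came out 96 mm wide instead of 90, so I relied on the glass outline (73 x 135 mm).
- The top and wrist views differed by 3–5 mm on the bar and by 3 mm on the head; I used their mean.
- Just after lifting, the moment reading hinted at about 10 mm of imbalance. It had nearly vanished once the arm was at rest.

The bystanders looked undisturbed in the later pictures, but I did not measure them again.

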